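# Hold a spring clip open around the edge of a recipe card

## Robot

A 7-joint arm with a two-finger parallel gripper is mounted at the origin on a cart in front of the work surface, level with it; the furniture and walls round the work are solid. World frame = base frame: x ahead of the robot, y to its left, z up, the work surface at z = 0. Lengths are in m, angles in rad, forces in N, time in s.
With the tool pointing down it reaches from about 0.4 to 0.875 m from the base axis. Payload 6.5 kg.
Tool frame: the origin (TCP) lies at the very end of the fingers, on their centre line; the grasp point (between the pads) lies 19 mm behind it; z points along the fingers, y is the line along which they close (so a half turn about z gives the same grasp; the last joint's range is limited). The gripper opens to 88 mm and grips with 3 to 60 N. Pads are 18 mm wide; open, the fingers measure 123 mm over their backs; the gripper's body (75 mm by 187 mm) begins 45 mm behind the grasp point.
Start: joints at [-1.325, 0.536, -0.004, 1.538, 0.003, 1.067, -0.071], TCP at [0.199, 0.619, 0.239] pointing down, gripper open.
Joint ranges: [-2.7, 2.7], [-0.37, 2.16], [-1.27, 1.26], [0.24, 2.4], [-1.31, 4.45], [0.19, 1.91], [-2.76, 2.76]. Speed limits (rad/s): [2.39, 2.39, 3.14, 3.14, 3.14, 3.14, 3.14].

## Interface

Orientations are given as a 3x3 rotation matrix whose columns are the frame's x, y, z axes.
In Python, from workcell import * gives the robot as it stands.
- The arm moves only by the tool apply_moves, never from a script. Its argument "rows" is a list of rows, each a list of 7 numbers: the shift along the tool's x, y, z in m, then the turn, a rotation vector about the tool's x, y, z in degrees, then the finger opening in m, from 0 to 0.0881. In form: [[tx, ty, tz, ax, ay, az, grip], ...]. A call has 1 to 20 rows; each row is the pose to reach, as a shift and turn from the pose commanded when the call began, along the tool's axes at that moment; what a row does not reach only later rows make up. A row lasts 1/12 s, in which the tool goes at most 41.7 mm and 7.16 degrees, less where a joint would pass 70% of its speed; a pose out of reach is approached as far as the arm can. A call with a gripper value outside its range is refused whole. The fingers move at their own pace and stop on an object; "force" is the grip in N (left out, the last holds). Time passes only in rows, so rows that repeat a pose let the fingers close. It gives the time, the measured TCP pose, the force, the opening and the grip force at its end, in the units of the state.
- state(): the state, without advancing time (a new reading comes with each control period).
- get_image(name): name is "side" or "top"; returns the picture (420x560x3 uint8, red, green, blue); there is no depth.
- get_calibration(name): a dict with "intrinsics" (3x3 intrinsics, pixels), "rvec" (rotation vector, rad) and "tvec" (3), from world to camera coordinates, as OpenCV has them. Camera axes: x right, y down, z forward; pixel columns grow to the right and rows downward; lengths in m; the calibration is good to about 2 mm. A picture is of the moment at which its call begins. get_calibration takes no time and is no camera call.
- sign_off(): hands the job in; it is judged then, once.
Trained networks look in the newest picture that a camera, given by its name, has taken for a name from the list of things; names that differ only in an ending like _2 or _b are one class to them, and where a whole thing is asked for, a point or a joint stands for the part that bears it (a point fixed in the world has none). Each returns a list of dicts, best first, with "score" (0 to 1); they miss things now and then, are a little off and sometimes report something else, mostly with a low value. They report only what shows in the picture. A call takes as long as a camera call. They do not tell look-alikes from the thing itself.
- recognise(query, camera): "point" ([column, row] in pixels, amid what is visible of it).
- silhouettes(query, camera): "mask" (420x560 bool, what is visible of it) and "point" ([column, row] in pixels, amid what is visible of it).
- tip_of(query, camera): "point" ([column, row] in pixels: a listed point, or the origin of a listed thing).
The state is a dict: "t": time; "q": joint angles; "joint_vel": joint speeds; "effort": joint torques, N m; "tcp_pos": TCP position; "eef_rot": TCP orientation; "contact_force": force on the tool from outside, world axes, zero at the start; "ft_torque": the same for the moment, N m; "opening": opening from 0.0 (shut) to 1.0 (fully open); "grip_force": force on a finger pad.
Only numpy, scipy, OpenCV 4.12 (cv2) and the standard library are available. Lean on these libraries where they do the work, as an engineer would, in place of code of your own. Each camera call takes 0.05 s, during which the arm holds its last target. There are 200 camera calls.

## Task

Pick up the large wooden spring clip by its handles, squeeze it wide open and bring it in from the side, so that its gaping jaws stand on both sides of the right-hand upright edge of the recipe card (right as seen from the robot), with the jaw tips at least a centimetre in from that edge. Finish while still holding the clip there in the air, squeezed open and not clamped on the card, so that a note can be slipped in. Be gentle: do not bump the card hard or shift or tip its stand, and leave the other things where they are.

Things in the scene. Friction and masses are not known exactly. Their poses are not given: they have to be found in the camera images.
- clip: large wooden spring clip like an oversized clothes peg, 60 g, 109 mm long, 26 mm high, lying on its side, jaws to the robot's left (within 45 deg). Origin on the pivot axis, on its underside; z up along the pivot; +x along the shut jaws to their tips (55 mm), -x to the handle ends (55 mm). The frame is the left arm's (+y side, jaw inner face y = 0, arms 9 mm thick); it turns as the clip opens.
- clip_arm (a joint): angle between the clip's arms: 0 shut by the spring, 0.44 rad fully squeezed (a stop); wide open is over 0.3. Jaw tips then gape about 23 mm, 11 mm at 25 mm from the pivot. Each arm turns half of it if both handles are pressed equally.
- clip_grip (a point): where to squeeze: midway between the handles, 42 mm behind the pivot, half way up (13 mm above the underside). Outer faces of the splayed handles here are 35 mm apart when shut (22 mm at 10 mm, 31 mm at 30 mm behind the pivot), 18 mm and parallel when fully squeezed. Squeezing here takes about 5 N to start, 9 N to open fully.
- clip_tip_a (a point): tip of the left arm's jaw: inner face, 53 mm from the pivot, half way up the 26 mm height
- clip_tip_b (a point): tip of the other arm's jaw, likewise; the two coincide when the clip is shut
- card_stand: stiff recipe card, 3 mm thick, 110 mm wide, upright in a dark wooden block (60 deep, 74 wide, 30 mm high); one loose piece, 0.4 kg. Origin: centre of the block's underside; z up; x = card's normal, away from the robot; y = along the card to the robot's left. Card: y -55 to +55 mm, x = 0, visible from z = 30 to 118 mm; it overhangs the block by 18 mm each side.
- card_edge (a point): middle of the card's right-hand upright edge (y = -55 mm of card_stand), 72 mm above the worktop
- small_peg: small purple plastic peg, 72x15x12 mm, lying on the worktop: a bystander, not the clip of this job
- teaspoon: steel teaspoon, 132 mm: a bystander
- tape_roll: roll of parcel tape, 105 mm across, 48 mm high: a bystander
- garlic: garlic bulb, 60 mm: a bystander, between a fixed chopping board (22 mm high, front edge at x about 0.55, y 0.09 to 0.43) and a fixed kitchen scale (23 mm high, front edge at x = 0.565, y -0.255 to -0.085)
- pen: pen, 145 mm: a bystander
Things that resemble listed ones, but are neither listed nor needed, are in the scene too. Of the things that look like the clip, the larger one is meant.

How it is judged:
On the way:
1. the clip is held in the air, squeezed open (value of joint clip_arm above 0.3 rad and height (world z) of clip above 0.02 m and contact force between clip and the fingers above 2 N), for 0.2 s.
At the end, for the whole second after the job is handed in: Clip held over 20 mm up, level within 20 deg, open over 0.3 rad; a jaw tip on each side of the card within 30 mm, both 7 mm or more in from the right edge, pivot outside it, 35 to 115 mm high; clip and arm press the card under 2 N, at rest; stand within 15 mm of its start, upright (all of step 1 and y of each of clip_tip_a, clip_tip_b in the frame of card_stand above -0.048 m and y of clip in the frame of card_stand below -0.057 m and x of clip_tip_a in the frame of card_stand between -0.03 and -0.0015 m and x of clip_tip_b in the frame of card_stand between 0.0015 and 0.03 m and z of clip_tip_a in the frame of card_stand between 0.035 and 0.115 m and angle between clip's own z axis and vertical below 0.35 rad and contact force between each of clip, the arm and card_stand below 2 N and distance of card_stand from where it was at the start of the episode below 0.015 m and angle between card_stand's own z axis and vertical below 0.1 rad and linear speed of clip below 0.03 m/s); the arm keeps its last pose, push and grip.
It fails at once if the card or its stand is bumped with more than 6 N (contact force between any of clip, the arm, the fingers and card_stand above 6 N).
It fails at once if the card stand is shifted by more than 15 mm or tipped (distance of card_stand from where it was at the start of the episode above 0.015 m or angle between card_stand's own z axis and vertical above 0.2 rad).
It fails at once if a bystander is moved by more than 20 mm (distance of any of small_peg, teaspoon, tape_roll, garlic, pen from where it was at the start of the episode above 0.02 m).
It also fails if it takes over 40 s, if anything falls off the work surface, if the arm or the gripper's body presses on something with over 40 N, if the wrist force passes 120 N, or if a joint passes its speed limit or range.

## Working session

There is one attempt and no reset: what is moved stays moved. The work goes in short steps, Python scripts to look and compute and a tool call to move; the robot and the scene stay as the last step left them, time stands still between calls to the robot, and variables do not carry over. Pictures are saved under pics/ and viewed, at most 10 in all, crops included, and the job is handed in when it is done.

Besides the shell and the picture viewer there is one more tool, called as name(argument=value, ...), one argument or row to a line, values as JSON. apply_moves: Moves the arm, as the interface text tells. Its arguments: {"type":"object","properties":{"rows":{"type":"array"},"force":{"type":"number"}},"required":["rows"]}

```bash
mkdir -p pics; cat > h.py <<'E'
from workcell import *
import numpy as np, cv2
def cal(n):
    c=get_calibration(n); return np.array(c["intrinsics"],float),np.array(c["rvec"],float),np.array(c["tvec"],float)
def ray(n,p):
    K,r,t=cal(n);R=cv2.Rodrigues(r)[0]
    d=R.T@np.linalg.inv(K)@np.array([p[0],p[1],1.]);return -R.T@t.ravel(),d
def onz(n,p,z):
    o,d=ray(n,p);return o+d*(z-o[2])/d[2]
def proj(n,P):
    K,r,t=cal(n);return cv2.projectPoints(np.array(P,float).reshape(-1,1,3),r,t,K,None)[0].reshape(-1,2)
def tri(ps):
    A=np.zeros((3,3));b=np.zeros(3)
    for n,p in ps:
        o,d=ray(n,p);d=d/np.linalg.norm(d);M=np.eye(3)-np.outer(d,d);A+=M;b+=M@o
    return np.linalg.solve(A,b)
E
python3 - <<'E'
from h import *
np.set_printoptions(precision=3,suppress=True)
for n in("top","side"):
    im=get_image(n);cv2.imwrite(f"pics/{n}0.png",im[:,:,::-1])
    print(n,"cam",ray(n,(280,210))[0])
    for q in("clip","clip_grip","clip_tip_a","card_stand","card_edge"):
        for r in tip_of(q,n)[:3]: print(q,np.round(r["point"]),round(r["score"],2),onz(n,r["point"],.072 if q=="card_edge" else .013 if "_" in q and q!="card_stand" else 0))
E
```

```text
top cam [0.298 0.016 1.3  ]
clip [232. 241.] 0.51 [0.449 0.166 0.   ]
clip [380. 234.] 0.51 [ 0.463 -0.264  0.   ]
clip_grip [252. 240.] 0.86 [0.449 0.107 0.013]
clip_grip [373. 222.] 0.68 [ 0.497 -0.244  0.013]
clip_tip_a [217. 236.] 0.85 [0.463 0.208 0.013]
clip_tip_a [391. 244.] 0.54 [ 0.43  -0.291  0.013]
clip_tip_a [219. 238.] 0.48 [0.457 0.201 0.013]
card_stand [328. 241.] 0.76 [ 0.445 -0.112  0.   ]
card_edge [351. 236.] 0.82 [ 0.449 -0.168  0.072]
side cam [0.478 1.438 0.737]
clip [301. 247.] 0.6 [0.461 0.187 0.   ]
clip [295. 197.] 0.51 [ 0.478 -0.24   0.   ]
clip_grip [304. 232.] 0.66 [0.447 0.099 0.013]
clip_grip [293. 196.] 0.61 [ 0.485 -0.222  0.013]
clip_tip_a [301. 250.] 0.61 [0.46  0.223 0.013]
clip_tip_a [298. 247.] 0.57 [0.471 0.206 0.013]
clip_tip_a [304. 197.] 0.54 [ 0.442 -0.204  0.013]
card_stand [300. 211.] 0.45 [ 0.459 -0.101  0.   ]
card_edge [300. 185.] 0.53 [ 0.457 -0.201  0.072]
card_edge [290. 300.] 0.42 [0.495 0.569 0.072]
```

```bash
python3 - <<'E'
import cv2,numpy as np
a=cv2.imread("pics/top0.png");b=cv2.imread("pics/side0.png")
a=cv2.resize(a[185:305,170:430],(800,369),interpolation=3)
b=cv2.resize(b[150:280,200:400],(354,230),interpolation=3)
c=np.zeros((600,800,3),np.uint8);c[:369]=a;c[369:599,:354]=b
b2=cv2.resize(cv2.imread("pics/top0.png"),(308,231));c[369:600,400:708]=b2
cv2.imwrite("pics/m0.png",c)
E
```

```text
(no output)
```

View pics/m0.png

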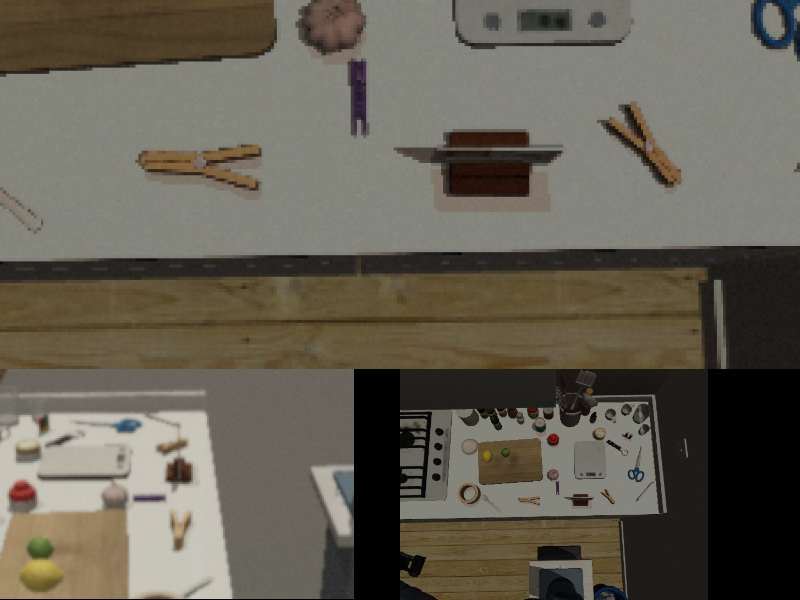

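Two clip-like things in the top picture: left at (235,237), about 39 px long, jaws to the robot's left; right at (380,233), about 32 px long, jaws back to the right. The left one fits, being larger with its jaws to the left. Next I confirm that in a crop and measure from the masks.

```bash
python3 - <<'E'
from h import *
np.set_printoptions(precision=4,suppress=True)
im=get_image("top")
out=im.copy()
for q in("clip","card_stand"):
    for r in silhouettes(q,"top")[:2]:
        m=np.array(r["mask"]).astype(np.uint8)
        ys,xs=np.nonzero(m);z=.026 if q=="clip" else .118
        W=np.array([onz("top",(x,y),z)[:2] for x,y in zip(xs,ys)])
        c,s,a=cv2.minAreaRect(W.astype(np.float32)*1000)
        print(q,round(r["score"],2),len(xs),xs.min(),xs.max(),ys.min(),ys.max(),"rect",np.array(c),np.array(s),a)
        np.save(f"m_{q}_{xs.min()}.npy",m)
        cs,_=cv2.findContours(m,0,2);
        big=cv2.resize(out,None,fx=1,fy=1)
# hand-read points
for n,p,z in(("tip",(215,237),.026),("pivot",(235,237.6),.026),("hA",(254.5,233.8),.026),("hB",(253.9,245.4),.026),("cardL",(298.4,233.7),.118),("cardR",(352.6,233.1),.118)): print(n,onz("top",p,z))
cv2.imwrite("pics/crop1.png",np.vstack([cv2.resize(im[222:257,205:265],(600,350),interpolation=2),cv2.resize(im[222:247,290:390],(600,150),interpolation=2)])[:,:,::-1])
E
```

```text
clip 0.65 309 216 253 232 246 rect [452.5371 155.6483] [105.7917  40.0375] 88.93698120117188
clip 0.55 180 367 390 219 244 rect [ 465.6544 -261.6342] [81.37   29.0377] 42.63914489746094
card_stand 0.91 552 311 349 228 248 rect [ 439.37   -106.8102] [100.5848  53.1075] 88.93612670898438
tip [0.4592 0.2112 0.026 ]
pivot [0.4565 0.1542 0.026 ]
hA [0.4663 0.0987 0.026 ]
hB [0.4332 0.1006 0.026 ]
cardL [ 0.4522 -0.0235  0.118 ]
cardR [ 0.4512 -0.1669  0.118 ]
```

View pics/crop1.png

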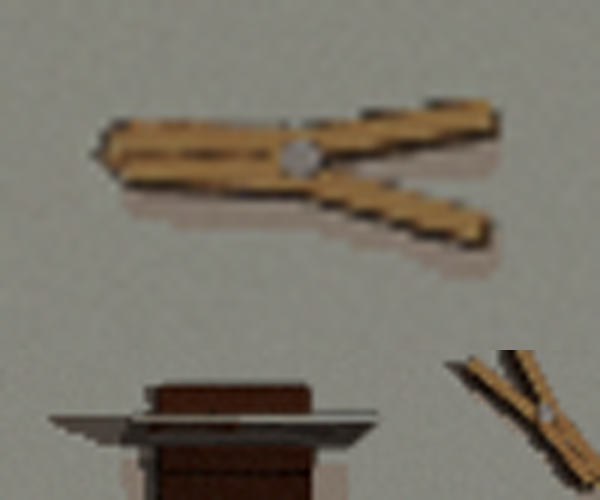

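The crop confirms it: the left clip's pivot is at (235,237.7) and it is clearly larger (106 mm against 81 mm). The card's top edge runs from about (312,233) to (353,232). The band further left is its shadow.

```bash
python3 - <<'E'
from h import *
np.set_printoptions(precision=4,suppress=True)
s=state();R=np.array(s["eef_rot"]);p=np.array(s["tcp_pos"]);print(p,R,s["t"])
yaw=np.radians(86);cx=np.array([np.cos(yaw),np.sin(yaw),0]);piv=onz("top",(235,237.7),.026);g=piv-.042*cx;print("pivot",piv,"grip",g)
# desired tool: z down, y along clip normal
cy=np.array([-np.sin(yaw),np.cos(yaw),0])
from scipy.spatial.transform import Rotation as Ro
for sg in(1,-1):
    y=sg*cy;z=np.array([0,0,-1.]);D=np.c_[np.cross(y,z),y,z]
    print("turn",np.degrees(Ro.from_matrix(R.T@D).as_rotvec()))
print("shift to z.10",R.T@(np.array([g[0],g[1],.10])-p))
for p_ in((312,232.8),(353,232.3)):print(onz("top",p_,.118))
E
```

```text
[0.1994 0.6187 0.2388] [[-0.9518  0.3068  0.    ]
 [ 0.3068  0.9518  0.0001]
 [-0.      0.0001 -1.    ]] 0.75
pivot [0.4562 0.1542 0.026 ] grip [0.4532 0.1123 0.026 ]
turn [   0.0023    0.0045 -103.8646]
turn [ 0.0042 -0.0022 76.1354]
shift to z.10 [-0.3969 -0.4041  0.1387]
[ 0.454  -0.0595  0.118 ]
[ 0.4533 -0.1681  0.118 ]
```

apply_moves(
  rows=[
    [-0.397, -0.404, 0.06, 0, 0, 76, 0.088],
    [-0.397, -0.404, 0.06, 0, 0, 76, 0.088],
    [-0.397, -0.404, 0.06, 0, 0, 76, 0.088],
    [-0.397, -0.404, 0.06, 0, 0, 76, 0.088],
    [-0.397, -0.404, 0.06, 0, 0, 76, 0.088],
    [-0.397, -0.404, 0.06, 0, 0, 76, 0.088],
    [-0.397, -0.404, 0.06, 0, 0, 76, 0.088],
    [-0.397, -0.404, 0.06, 0, 0, 76, 0.088],
    [-0.397, -0.404, 0.06, 0, 0, 76, 0.088],
    [-0.397, -0.404, 0.06, 0, 0, 76, 0.088],
    [-0.397, -0.404, 0.06, 0, 0, 76, 0.088],
    [-0.397, -0.404, 0.06, 0, 0, 76, 0.088],
    [-0.397, -0.404, 0.06, 0, 0, 76, 0.088],
    [-0.397, -0.404, 0.06, 0, 0, 76, 0.088],
    [-0.397, -0.404, 0.06, 0, 0, 76, 0.088],
    [-0.397, -0.404, 0.12, 0, 0, 76, 0.088],
    [-0.397, -0.404, 0.138, 0, 0, 76, 0.088],
    [-0.397, -0.404, 0.138, 0, 0, 76, 0.088],
  ],
  force=20,
)

```text
t: 2.25
tcp_pos: [0.4493, 0.1119, 0.096]
eef_rot: [[0.066, 0.998, -0.009], [0.998, -0.067, -0.003], [-0.004, -0.009, -1.0]]
contact_force: [-1.5, -0.1, -0.5]
opening: 0.996
grip_force: 0.0
```

```bash
python3 - <<'E'
from h import *
np.set_printoptions(precision=4,suppress=True)
im=get_image("side");s=state();print(s["tcp_pos"],s["q"],np.array(s["eef_rot"]).round(3))
o=im.copy()
g=np.array([.4532,.1123,.013]);P=proj("side",[g,[.4562,.1542,.026],s["tcp_pos"]]);print(P)
for q in("clip_grip","clip_tip_a","clip"):print(q,[(np.round(r["point"],1),round(r["score"],2),onz("side",r["point"],0 if q=="clip" else .013)) for r in tip_of(q,"side")[:2]])
c=cv2.resize(im[160:270,230:370],(763,600),interpolation=2)
for u,v in P: cv2.circle(c,(int((u-230)*5.45),int((v-160)*5.45)),4,(255,0,0),1)
cv2.imwrite("pics/s1.png",c[:,:,::-1])
E
```

```text
[0.4508 0.1121 0.0987] [-0.6365  0.4797  0.364   2.1279 -0.2997  0.5889 -0.1249] [[ 0.067  0.998 -0.006]
 [ 0.998 -0.067 -0.002]
 [-0.003 -0.006 -1.   ]]
[[302.4672 233.4854]
 [301.8333 236.0258]
 [303.045  211.5877]]
clip_grip [(array([301.9, 230.3]), 0.62, array([0.4547, 0.0885, 0.013 ])), (array([290. , 194.1]), 0.52, array([ 0.499 , -0.2402,  0.013 ]))]
clip_tip_a [(array([264.4, 229.8]), 0.65, array([0.5897, 0.081 , 0.013 ])), (array([300.7, 246.5]), 0.64, array([0.461 , 0.2027, 0.013 ]))]
clip [(array([296.6, 195.4]), 0.61, array([ 0.4708, -0.2551,  0.    ])), (array([299.8, 247.1]), 0.48, array([0.4639, 0.1845, 0.    ]))]
```

View pics/s1.png

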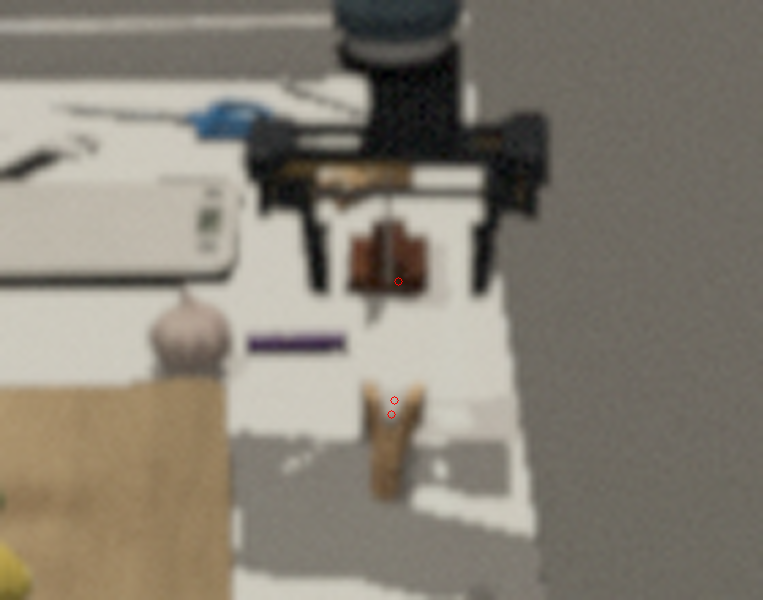

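The side view shows the clip below the open fingers, centred between them; its handles are at about (302,233), matching my estimate. I'll descend, then squeeze.

apply_moves(
  rows=[
    [0, 0, 0.03, 0, 0, 0, 0.088],
    [0, 0, 0.06, 0, 0, 0, 0.088],
    [0, 0, 0.08, 0, 0, 0, 0.088],
    [0, 0, 0.09, 0, 0, 0, 0.088],
    [0, 0, 0.095, 0, 0, 0, 0.088],
    [0, 0, 0.095, 0, 0, 0, 0.088],
    [0, 0, 0.095, 0, 0, 0, 0.088],
  ],
)

```text
t: 3.03
tcp_pos: [0.4545, 0.1127, 0.007]
eef_rot: [[0.067, 0.998, 0.002], [0.998, -0.067, 0.001], [0.001, 0.002, -1.0]]
contact_force: [0.4, -0.3, 0.7]
opening: 0.999
grip_force: 0.0
```

apply_moves(
  rows=[
    [0, 0, 0.002, 0, 0, 0, 0.05],
    [0, 0, 0.003, 0, 0, 0, 0.04],
    [0, 0, 0.003, 0, 0, 0, 0.035],
    [0, 0, 0.003, 0, 0, 0, 0.03],
    [0, 0, 0.003, 0, 0, 0, 0.025],
    [0, 0, 0.003, 0, 0, 0, 0.02],
    [0, 0, 0.003, 0, 0, 0, 0.015],
    [0, 0, 0.003, 0, 0, 0, 0.01],
    [0, 0, 0.003, 0, 0, 0, 0.01],
    [0, 0, 0.003, 0, 0, 0, 0.01],
    [0, 0, 0.003, 0, 0, 0, 0.01],
    [0, 0, 0.003, 0, 0, 0, 0.01],
  ],
  force=20,
)

```text
t: 4.03
tcp_pos: [0.4535, 0.1123, 0.0028]
eef_rot: [[0.067, 0.998, 0.0], [0.998, -0.067, -0.0], [-0.0, 0.0, -1.0]]
contact_force: [0.6, -0.5, 1.4]
opening: 0.198
grip_force: 20.0
```

The opening is 17.4 mm, so the clip is fully squeezed. Lifting now.

apply_moves(
  rows=[
    [0, 0, -0.02, 0, 0, 0, 0.01],
    [0, 0, -0.05, 0, 0, 0, 0.01],
    [0, 0, -0.08, 0, 0, 0, 0.01],
    [0, 0, -0.11, 0, 0, 0, 0.01],
    [0, 0, -0.14, 0, 0, 0, 0.01],
    [0, 0, -0.17, 0, 0, 0, 0.01],
    [0, 0, -0.19, 0, 0, 0, 0.01],
    [0, 0, -0.2, 0, 0, 0, 0.01],
    [0, 0, -0.2, 0, 0, 0, 0.01],
    [0, 0, -0.2, 0, 0, 0, 0.01],
  ],
)

```text
t: 4.87
tcp_pos: [0.4529, 0.1125, 0.2021]
eef_rot: [[0.067, 0.998, -0.0], [0.998, -0.067, 0.0], [0.0, -0.0, -1.0]]
contact_force: [0.1, -0.1, -1.9]
opening: 0.196
grip_force: 20.0
```

```bash
python3 - <<'E'
from h import *
np.set_printoptions(precision=4,suppress=True)
s=state();print(s["tcp_pos"],s["opening"],s["grip_force"],np.array(s["eef_rot"]).round(3))
t=get_image("top");im=get_image("side")
for n in("top","side"):
  for q in("clip_tip_a","clip"):print(n,q,[(np.round(r["point"],1),round(r["score"],2),onz(n,r["point"],s["tcp_pos"][2]+.01)) for r in tip_of(q,n)[:3]])
P=proj("top",np.array(s["tcp_pos"])+[0,.095,.01])[0].astype(int);Q=proj("side",s["tcp_pos"])[0].astype(int)
print(P,Q)
c=np.hstack([cv2.resize(t[P[1]-25:P[1]+35,P[0]-20:P[0]+40],(400,400),interpolation=2),cv2.resize(im[Q[1]-35:Q[1]+25,Q[0]-30:Q[0]+30],(400,400),interpolation=2)])
cv2.imwrite("pics/l1.png",c[:,:,::-1])
E
```

```text
[0.4529 0.1125 0.2021] 0.1957778375496049 19.99959315173328 [[ 0.067  0.998 -0.   ]
 [ 0.998 -0.067  0.   ]
 [ 0.    -0.    -1.   ]]
top clip_tip_a [(array([387.8, 243.7]), 0.68, array([ 0.4115, -0.2365,  0.2121])), (array([387.3, 245.6]), 0.62, array([ 0.4069, -0.235 ,  0.2121])), (array([277. , 194.2]), 0.49, array([0.5394, 0.0302, 0.2121]))]
top clip [(array([381.5, 232. ]), 0.48, array([ 0.4403, -0.2229,  0.2121]))]
side clip_tip_a [(array([304.6, 197. ]), 0.73, array([0.4485, 0.2453, 0.2121])), (array([297.1, 196. ]), 0.46, array([0.4713, 0.2368, 0.2121])), (array([302.5, 191.5]), 0.42, array([0.454 , 0.2022, 0.2121]))]
side clip [(array([300.5, 193. ]), 0.43, array([0.4604, 0.2139, 0.2121])), (array([297.4, 194.7]), 0.43, array([0.4702, 0.2268, 0.2121])), (array([288.4, 299.5]), 0.2, array([0.4937, 0.7494, 0.2121]))]
[204 230] [302 183]
```

View pics/l1.png

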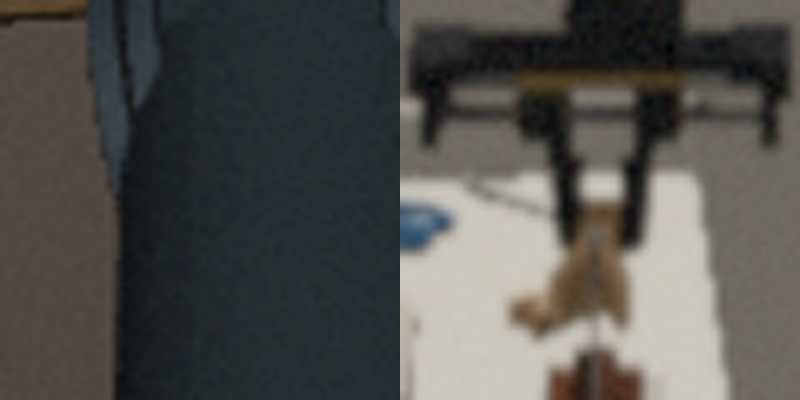

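```bash
python3 - <<'E'
from h import *
np.set_printoptions(precision=4,suppress=True)
y,x=.2065,.456
print("tip mid/bottom/top level",proj("side",[[x,y,.212],[x,y,.199],[x,y,.225]]))
# card x from side view: plane y=-.058
for z in(.05,.118):
    print(z,proj("side",[[.4547,-.058,z],[.4547,-.167,z],[.450,-.058,z]]))
im=get_image("side")
cv2.imwrite("pics/c1.png",cv2.resize(im[178:228,275:325],(600,600),interpolation=2)[:,:,::-1])
E
```

```text
tip mid/bottom/top level [[301.8796 192.0852]
 [301.904  195.891 ]
 [301.8551 188.2473]]
0.05 [[301.0823 203.857 ]
 [300.5898 192.725 ]
 [302.3024 203.8394]]
0.118 [[300.9621 187.5325]
 [300.4681 177.1458]
 [302.2044 187.5134]]
```

View pics/c1.png

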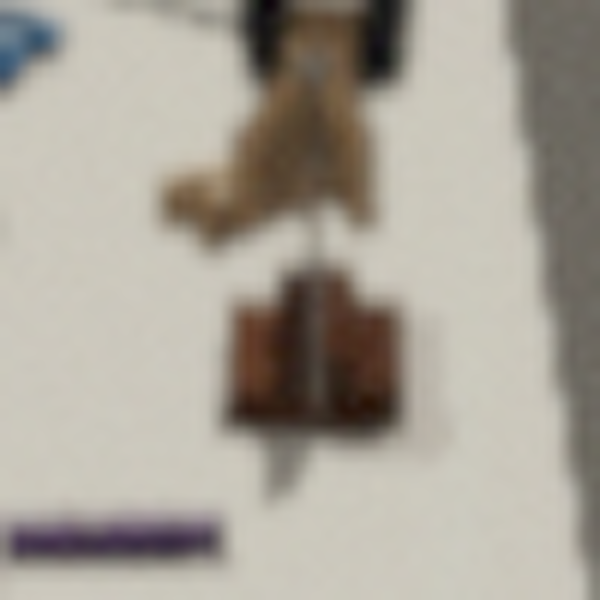

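The clip hangs level with its jaws open: the right tip is at about (305,196), with the left tip in front of the small clip. The card is edge-on at column 301, so x≈0.4545, and it shows no noticeable yaw. I'll go over the card to a standby place at its right.

apply_moves(
  rows=[
    [-0.02, 0.002, 0, 0, 0, -0.5, 0.01],
    [-0.05, 0.004, 0, 0, 0, -1, 0.01],
    [-0.085, 0.006, 0, 0, 0, -1.5, 0.01],
    [-0.12, 0.009, 0, 0, 0, -2, 0.01],
    [-0.155, 0.011, 0, 0, 0, -2.5, 0.01],
    [-0.19, 0.0135, 0, 0, 0, -3, 0.01],
    [-0.225, 0.016, 0, 0, 0, -3.5, 0.01],
    [-0.26, 0.018, 0, 0, 0, -3.9, 0.01],
    [-0.295, 0.021, 0, 0, 0, -3.9, 0.01],
    [-0.33, 0.023, 0, 0, 0, -3.9, 0.01],
    [-0.365, 0.026, 0, 0, 0, -3.9, 0.01],
    [-0.4, 0.028, 0, 0, 0, -3.9, 0.01],
    [-0.43, 0.03, 0, 0, 0, -3.9, 0.01],
    [-0.455, 0.032, 0, 0, 0, -3.9, 0.01],
    [-0.468, 0.033, 0.01, 0, 0, -3.9, 0.01],
    [-0.4715, 0.0333, 0.03, 0, 0, -3.9, 0.01],
    [-0.4715, 0.0333, 0.06, 0, 0, -3.9, 0.01],
    [-0.4715, 0.0333, 0.09, 0, 0, -3.9, 0.01],
    [-0.4715, 0.0333, 0.115, 0, 0, -3.9, 0.01],
    [-0.4715, 0.0333, 0.135, 0, 0, -3.9, 0.01],
  ],
)

```text
t: 6.88
tcp_pos: [0.4539, -0.3596, 0.0651]
eef_rot: [[-0.001, 1.0, -0.002], [1.0, 0.001, 0.001], [0.001, -0.002, -1.0]]
contact_force: [-0.1, -0.0, -1.1]
opening: 0.194
grip_force: 20.0
```

apply_moves(
  rows=[
    [0, 0, 0, 0, 0, 0, 0.01],
    [0, 0, 0, 0, 0, 0, 0.01],
    [0, 0, 0, 0, 0, 0, 0.01],
    [0, 0, 0, 0, 0, 0, 0.01],
  ],
)

```text
t: 7.22
tcp_pos: [0.4557, -0.3611, 0.0692]
eef_rot: [[-0.001, 1.0, 0.002], [1.0, 0.001, -0.001], [-0.001, 0.002, -1.0]]
contact_force: [-0.5, 0.4, -0.9]
opening: 0.194
grip_force: 20.0
```

```bash
python3 - <<'E'
from h import *
np.set_printoptions(precision=4,suppress=True)
s=state();print(s["tcp_pos"],s["opening"],s["grip_force"],np.array(s["eef_rot"]).round(3))
t=get_image("top")
c=cv2.resize(t[205:265,320:420],(800,480),interpolation=2)
p=np.array(s["tcp_pos"]);print(proj("top",p+[0,.094,.023]),proj("top",[[.4545,-.167,.118]]))
cv2.imwrite("pics/t2.png",c[:,:,::-1])
for q in("clip_tip_a","clip"):print(q,[(np.round(r["point"],1),round(r["score"],2),onz("top",r["point"],s["tcp_pos"][2]+.01)) for r in tip_of(q,"top")[:4]])
E
```

```text
[ 0.4557 -0.3611  0.0692] 0.19433368965201886 19.999474631622434 [[-0.001  1.     0.002]
 [ 1.     0.001 -0.001]
 [-0.001  0.002 -1.   ]]
[[388.1121 232.0175]] [[352.5713 231.8565]]
clip_tip_a [(array([383.4, 237.4]), 0.64, array([ 0.4429, -0.2564,  0.0792])), (array([167.8, 243.9]), 0.61, array([0.436 , 0.3313, 0.0792])), (array([391. , 247.3]), 0.57, array([ 0.4154, -0.2754,  0.0792])), (array([385.6, 228.9]), 0.53, array([ 0.4661, -0.2638,  0.0792]))]
clip [(array([382.9, 232.6]), 0.62, array([ 0.4561, -0.2558,  0.0792])), (array([402.9, 233.6]), 0.61, array([ 0.4523, -0.3103,  0.0792]))]
```

View pics/t2.png

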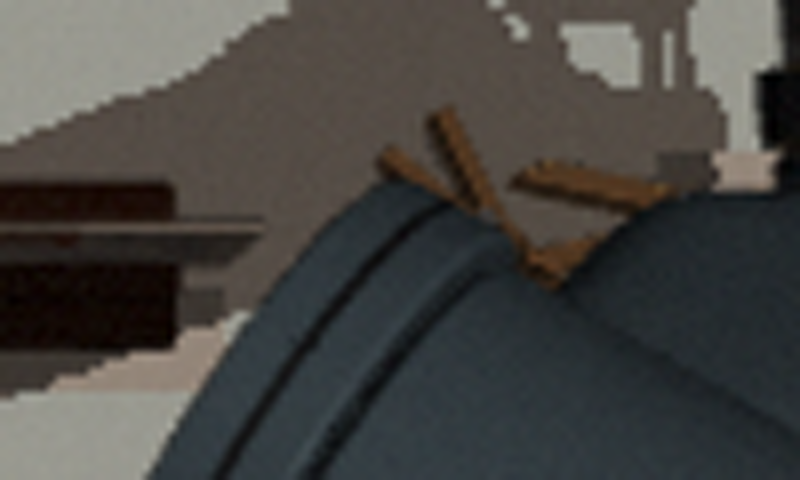

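The top view shows the held clip's far jaw, with its tip at about (384,227), and the card's right top corner at (352,232.6). The jaw lines up laterally, and the tip is about 100 mm ahead of the TCP. I'll come in to just short of the edge.

apply_moves(
  rows=[
    [0.015, -0.0005, 0, 0, 0, 0, 0.01],
    [0.035, -0.001, 0, 0, 0, 0, 0.01],
    [0.055, -0.001, 0, 0, 0, 0, 0.01],
    [0.07, -0.001, 0, 0, 0, 0, 0.01],
    [0.08, -0.001, 0, 0, 0, 0, 0.01],
    [0.083, -0.001, 0, 0, 0, 0, 0.01],
    [0.083, -0.001, 0, 0, 0, 0, 0.01],
    [0.083, -0.001, 0, 0, 0, 0, 0.01],
    [0.083, -0.001, 0, 0, 0, 0, 0.01],
    [0.083, -0.001, 0, 0, 0, 0, 0.01],
  ],
)

```text
t: 8.2
tcp_pos: [0.4536, -0.2785, 0.0679]
eef_rot: [[0.001, 1.0, 0.0], [1.0, -0.001, -0.001], [-0.001, 0.0, -1.0]]
contact_force: [0.7, -0.7, -1.5]
opening: 0.198
grip_force: 20.0
```

```bash
python3 - <<'E'
from h import *
np.set_printoptions(precision=4,suppress=True)
s=state();print(s["tcp_pos"],s["opening"],s["contact_force"])
t=get_image("top");im=get_image("side")
p=np.array(s["tcp_pos"]);print("pred far/near tip top",proj("top",[p+[.0115,.094,.023],p+[-.0115,.094,.023]]))
print("side pred",proj("side",[p+[.0115,.094,.023],p+[-.0115,.094,.023]]))
c=np.hstack([cv2.resize(t[215:255,330:370],(400,400),interpolation=2),cv2.resize(im[170:210,280:320],(400,400),interpolation=2)])
cv2.imwrite("pics/t3.png",c[:,:,::-1])
E
```

```text
[ 0.4536 -0.2785  0.0679] 0.19801589298310177 [ 0.6867 -0.7143 -1.4854]
pred far/near tip top [[357.3552 229.1971]
 [357.7658 237.6311]]
side pred [[297.8867 181.8654]
 [303.5263 181.7767]]
```

View pics/t3.png

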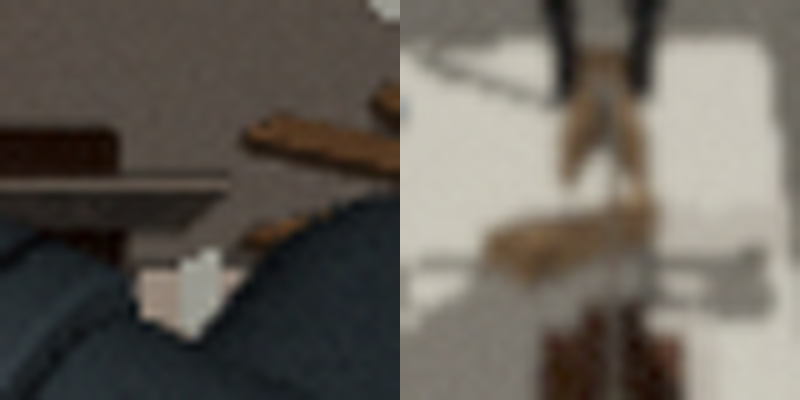

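Both jaws are visible in the top view: far tip (354,228), near tip (354,238.5), with the card's top edge at row 232.8 between them, its right end at (352.5,233). The card is nearly centred in the gape, and 29 mm of travel remains. I'll go in slowly.

apply_moves(
  rows=[
    [0.004, -0.001, 0, 0, 0, 0, 0.01],
    [0.009, -0.001, 0, 0, 0, 0, 0.01],
    [0.014, -0.001, 0, 0, 0, 0, 0.01],
    [0.019, -0.001, 0, 0, 0, 0, 0.01],
    [0.024, -0.001, 0, 0, 0, 0, 0.01],
    [0.027, -0.001, 0, 0, 0, 0, 0.01],
    [0.029, -0.001, 0, 0, 0, 0, 0.01],
    [0.029, -0.001, 0, 0, 0, 0, 0.01],
    [0.029, -0.001, 0, 0, 0, 0, 0.01],
    [0.029, -0.001, 0, 0, 0, 0, 0.01],
    [0.029, -0.001, 0, 0, 0, 0, 0.01],
    [0.029, -0.001, 0, 0, 0, 0, 0.01],
  ],
)

```text
t: 9.3
tcp_pos: [0.4527, -0.2486, 0.0677]
eef_rot: [[-0.0, 1.0, 0.0], [1.0, 0.0, -0.0], [-0.0, 0.0, -1.0]]
contact_force: [-0.1, -0.9, -0.1]
opening: 0.192
grip_force: 20.0
```

```bash
python3 - <<'E'
from h import *
np.set_printoptions(precision=4,suppress=True)
s=state();print(s["tcp_pos"],s["opening"],s["contact_force"])
t=get_image("top");im=get_image("side")
c=np.hstack([cv2.resize(t[215:255,330:370],(400,400),interpolation=2),cv2.resize(im[170:210,280:320],(400,400),interpolation=2)])
cv2.imwrite("pics/t4.png",c[:,:,::-1])
E
```

```text
[ 0.4527 -0.2486  0.0677] 0.19173406389228476 [-0.135  -0.8903 -0.0757]
```

View pics/t4.png

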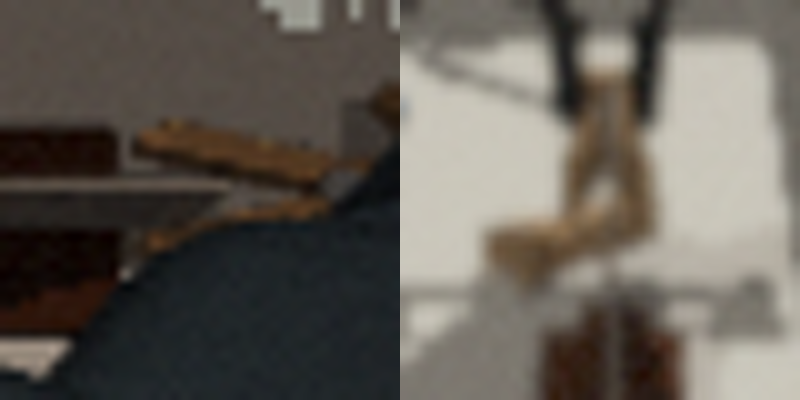

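The card's edge now stands between the open jaws, with no contact. The far tip is at about (343,228), roughly 17 mm in from the edge, and the pivot is outside it. Handing in.

```bash
python3 -c "
from workcell import *
print(sign_off())"
```

```text
the job is handed in; nothing more can be done
None
```

The job is handed in: the clip is held squeezed wide open in the air, its jaws on both sides of the card's right edge with the tips about 17 mm in. I saw no sign of the card or its stand being touched, and the official verdict was not reported.

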